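# Shift the bench labeller into third gear and start it

## Task

Set the bench labeller for the bottle on its turntable: with the outside of the fingers push the gear lever through its H-shaped gate, across into the right-hand lane and then fully forward (away from you) into third, the slot end with three red pips. Only when it is fully home, press the green start button fully down and let it come back up. Nothing is gripped: do not take the lever between the fingers, and leave the red button, the bottles, the label roll and the tape roll as they are.

Things in the scene. Friction and masses are not known exactly. Their poses are not given: they have to be found in the camera images.
- labeller: Bench labeller, fixed: origin on the table under its middle; x forward (away from the robot), y left, z up; may stand turned by up to 0.2 rad. White gear housing, top 100 mm high, x -100 to +100, y -250 to -5 mm, with gate and buttons; left of it a low deck (46 mm high, to y = +215 mm) with turntable and label roll
- gate_centre (a point): Centre of the H-shaped gate in the steel plate on the housing, 100 mm above the table, at x 0, y -85 mm of the labeller, same axes. Two lanes along x at y = +15 and -15 mm, 14 mm wide, end at x = +23 and -23 mm; a cross cut along y at x = 0, 16 mm wide, joins them. Red pips number the lane ends: 1 left forward, 2 left rear, 3 right forward, 4 right rear
- knob_centre (a point): Centre of the black ball knob (32 mm across) on the gear lever, 171 to 180 mm above the table; z up along the shaft (10 mm thick, 17 mm collar under the knob). The lever tilts both ways about a point 25 mm above the table under gate_centre, 155 mm below the knob. It moves stiffly (about 3 N at the knob), stays where it is left, and the gate stops it
- gear_shift (a joint): forward tilt of the lever, rad (knob moves about 155 mm per rad along the machine's x): +0.24 fully forward in slot 1 or 3, 0 at the cross cut (it crosses freely within about 0.04 either way), -0.24 fully back in slot 2 or 4. At the start anywhere along the left lane
- gear_cross (a joint): sideways tilt of the lever, rad (155 mm per rad): negative to the left, positive to the right; -0.17 to -0.23 in the left lane, +0.17 to +0.23 in the right lane. At the start in the left lane
- start (a joint): travel of the green start button, m: 0 up, 0.006 fully down; springs back; about 5 N when fully down
- start_top (a point): top centre of the green start button, 30 mm across, in a black ring 46 mm across, about 122 mm above the table when up; pressed straight down. On the housing's top, 55 mm nearer the robot and 120 mm to the right of gate_centre
- stop (a joint): travel of the red stop button, m: 0 up, 0.006 fully down; to be left alone
- stop_top (a point): top centre of the red stop button, same size, 80 mm forward of the green one; to be left alone
- table_bottle: 500 ml glass bottle with amber drink and black cap, 77 mm across, 222 mm tall, loose; origin at the centre of its underside. Stands on the black turntable of the labeller, 56 mm above the table, with a rubber press roller and steel bracket (196 mm high) just behind it
- label_roll: roll of white labels lying flat, 82 mm across, 38 mm high, loose on the labeller's platter round a steel spindle; origin at the centre of its underside, 54 mm above the table
- side_bottle: 500 ml glass bottle with amber drink and black cap, 77 mm across, 222 mm tall, loose; origin at the centre of its underside. Stands on the table right of the labeller
- tape_roll: roll of tan adhesive tape lying flat, 98 mm across, 25 mm high, loose on the table right of the labeller; origin at the centre of its underside
Not all that is in view belongs to the job. What is shaped like the side_bottle but blue or yellow is not meant. Leave any yellow look-alike of the table_bottle alone.

How it is judged:
On the way, in this order (a step that is already met when the one before it is completed fails the run):
1. the gear lever is home in third (value of joint gear_shift above 0.2 rad and value of joint gear_cross above 0.15 rad), for 0.2 s.
2. the start button is fully down (value of joint start above 0.0045 m), for 0.02 s.
At the end, for the whole second after the job is handed in: The lever rests in the right-hand forward slot (gear_shift above 0.20 rad, gear_cross above 0.15 rad), both buttons are up again, and the bottle on the turntable, the bottle beside the machine, the label roll and the tape roll stand or lie within 20 mm of where they were, the bottles upright (all of step 1 and value of joint each of start, stop below 0.002 m and velocity of joint gear_shift between -0.05 and 0.05 rad/s and distance of each of table_bottle, label_roll, side_bottle, tape_roll from where it was at the start of the episode below 0.02 m and angle between each of table_bottle, side_bottle's own z axis and vertical below 0.2 rad); the robot touches nothing.
It fails at once if the start button is pressed while the lever is not home in third (value of joint start above 0.003 m and not (value of joint gear_shift above 0.2 rad and value of joint gear_cross above 0.15 rad)).
It fails at once if the red stop button is pressed (value of joint stop above 0.003 m).
It fails at once if the lever is taken between the fingers (x of the grasp point in the frame of knob_centre between -0.011 and 0.011 m and y of the grasp point in the frame of knob_centre between -0.011 and 0.011 m and z of the grasp point in the frame of knob_centre between -0.08 and 0.022 m).
It fails at once if the bottle on the turntable or the one beside the machine is shifted by more than 20 mm, lifted or tipped (distance of any of table_bottle, side_bottle from where it was at the start of the episode above 0.02 m or angle between any of table_bottle, side_bottle's own z axis and vertical above 0.2 rad).
It fails at once if the label roll or the tape roll is shifted by more than 20 mm or lifted (distance of any of label_roll, tape_roll from where it was at the start of the episode above 0.02 m).
It also fails if it takes over 53 s, if anything falls off the work surface, if the arm or the gripper's body presses on something with over 40 N, if the wrist force passes 120 N, or if a joint passes its speed limit or range.

## Robot

A 6-joint arm with a two-finger parallel gripper is mounted at the origin on a cart in front of the work surface, level with it; the furniture and walls round the work are solid. World frame = base frame: x ahead of the robot, y to its left, z up, the work surface at z = 0. Lengths are in m, angles in rad, forces in N, time in s.
With the tool pointing down it reaches from about 0.425 to 0.95 m from the base axis. Payload 3.5 kg.
Tool frame: the origin (TCP) lies between the finger pads; the fingertips stand 25 mm ahead of it and the grasp point (between the pads) lies 6 mm ahead of it (ctrl.finger_overhang is the distance from the TCP to the fingertips, in m); x points along the fingers, y is the direction in which the jaws open and shut, and the axes are right-handed (so a half turn about x gives the same grasp; the last joint's range is limited). The gripper opens to 85 mm and grips with 20 to 120 N. Pads are 22 mm wide; open, the fingers measure 114 mm over their backs; the gripper's body (76 mm by 85 mm) begins 54 mm behind the grasp point. The pads swing forward as they close: fully open they stand 13 mm farther back than shut.
Start: joints at [-1.283, 0.286, 1.577, -0, 1.279, -0.15], TCP at [0.286, -0.611, 0.256] pointing down, gripper open.
Joint ranges: [-2.77, 2.77], [-0.9, 2.22], [0.21, 2.48], [-1.53, 4.67], [0.24, 2.81], [-2.84, 2.84]. Speed limits (rad/s): [2.79, 2.79, 3.14, 3.14, 3.14, 3.14].

## Interface

Orientations are given as a unit quaternion [x, y, z, w].
In Python, from plant import ctrl gives the robot as it stands.
- The arm moves only by the tool play_rows, never from a script. Its argument "targets" is a list of rows, each an object with "delta_pos": the shift along the world's x, y, z normalised to -1 to 1, where 1 is 1000 mm, a list of three; "delta_rot": the turn, a rotation vector about the world's x, y, z normalised to -1 to 1, where 1 is pi rad, a list of three; "claw": the finger opening in mm, from 0 to 85.4. In form: [{"delta_pos": [tx, ty, tz], "delta_rot": [wx, wy, wz], "claw": claw}, ...]. A call has 1 to 20 rows; each row is the pose to reach, as a shift and turn from the pose measured when the call began, turning the shorter way round; what a row does not reach only later rows make up. A row lasts 1/12 s, in which the tool goes at most 41.7 mm and 7.16 degrees, less where a joint would pass 70% of its speed; a pose out of reach is approached as far as the arm can. A call with a number of a shift or a turn outside -1 to 1 is refused whole. A call with a gripper value outside its range is refused whole. The fingers move at their own pace and stop on an object; "newtons" is the grip in N (left out, the last holds). Time passes only in rows, so rows that repeat a pose let the fingers close. It gives the time, the measured TCP pose, the force and the opening at its end, in the units of the state.
- ctrl.get_state(): the state, without advancing time (a new reading comes with each control period).
- ctrl.read_camera(name): name is "scene" or "top" or "wrist"; returns the picture (480x640x3 uint8, blue, green, red); there is no depth.
- ctrl.calibration(name): a dict with "fx", "fy", "cx", "cy" (pixels), "camera_from_world" (4x4, takes a point from world to camera coordinates). Camera axes: x right, y down, z forward; pixel columns grow to the right and rows downward; lengths in m; the calibration is good to about 2 mm. A picture is of the moment at which its call begins: read the wrist's pose just before it. calibration takes no time and is no camera call; for the wrist camera it gives the pose at the moment of the call.
- ctrl.sign_off(): hands the job in, once; it reports no verdict.
The state is a dict: "time": time; "qpos": joint angles; "dq": joint speeds; "joint_efforts": joint torques, N m; "eef_pos": TCP position; "tcp_rot": TCP orientation; "contact_force": force on the tool from outside, world axes, zero at the start; "wrist_torque": the same for the moment, N m; "opening": opening from 0.0 (shut) to 1.0 (fully open).
Only numpy, scipy, OpenCV 4.12 (cv2) and the standard library are available. Lean on these libraries where they do the work, as an engineer would, in place of code of your own. Each camera call takes 0.05 s, during which the arm holds its last target. There are 200 camera calls.

## Working session

There is one attempt and no reset: what is moved stays moved. The work goes in short steps, Python scripts to look and compute and a tool call to move; the robot and the scene stay as the last step left them, time stands still between calls to the robot, and variables do not carry over. Pictures are saved under pics/ and viewed, about 8 in all and at most 12, crops included, and the job is handed in when it is done.

Besides the shell and the picture viewer there is one more tool, called as name(argument=value, ...) on one line, values as JSON. play_rows: Moves the arm, as the interface text tells. Its arguments: {"type":"object","properties":{"targets":{"type":"array"},"newtons":{"type":"number"}},"required":["targets"]}

```bash
mkdir -p pics
python3 - <<'E'
from plant import ctrl
import cv2,numpy as np
for n in("scene","top"):
    cv2.imwrite(f"pics/{n}0.png",ctrl.read_camera(n))
    c=ctrl.calibration(n);print(n,c["fx"],c["cx"],c["cy"],np.round(c["camera_from_world"],3).tolist())
print(ctrl.get_state(),ctrl.finger_overhang)
E
```

```text
scene 572.5289795760696 316.02928370136965 236.71398535852794 [[0.891, -0.454, -0.001, -0.532], [-0.284, -0.554, -0.783, 0.233], [0.355, 0.698, -0.622, 1.261], [0.0, 0.0, 0.0, 1.0]]
top 587.1517345950132 320.2109943521571 231.50348454582652 [[0.183, -0.983, -0.0, -0.161], [-0.949, -0.177, -0.262, 0.567], [0.258, 0.048, -0.965, 1.36], [0.0, 0.0, 0.0, 1.0]]
{'time': 0.1, 'qpos': array([-1.28305112e+00,  2.87097996e-01,  1.57804376e+00, -5.04347600e-06,
        1.27859517e+00, -1.49978909e-01]), 'dq': array([-0.00241379, -0.00344254, -0.00413854,  0.0023313 ,  0.00069529,
        0.00132145]), 'joint_efforts': array([ 4.99507569e-04, -4.07293725e+01, -2.93699759e+01, -1.44709834e-04,
        3.38512480e-03, -1.78061708e-05]), 'eef_pos': array([ 0.28600082, -0.61081361,  0.25506437]), 'tcp_rot': array([-0.69018446, -0.15428291,  0.69029223, -0.15277051]), 'contact_force': array([ 0.28390899, -0.46829158,  0.96564032]), 'wrist_torque': array([ 0.0175097 , -0.0587971 ,  0.01586116]), 'opening': 1.0001495652514707} 0.025
```

View pics/scene0.png

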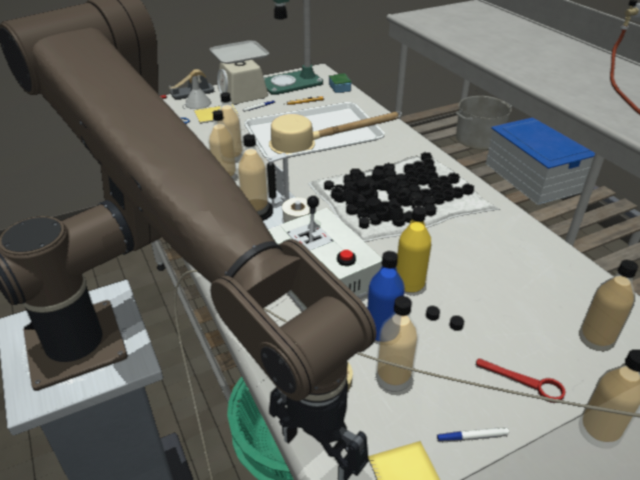

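View pics/top0.png

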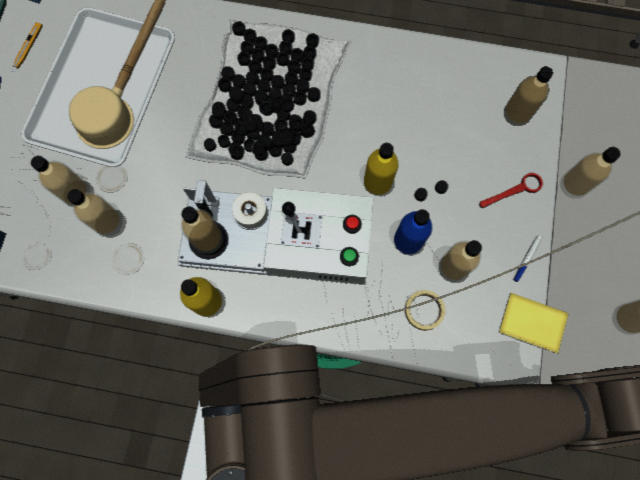

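Top view: machine around (180–375, 185–285), knob about (289,209), H gate (300,231), green button (349,256), red (352,224). I'll enlarge it.

Run:
```python
import cv2
i=cv2.imread("pics/top0.png")[180:290,260:390]
cv2.imwrite("pics/crop0.png",cv2.resize(i,None,fx=6,fy=5.4,interpolation=cv2.INTER_CUBIC)) if 0 else cv2.imwrite("pics/crop0.png",cv2.resize(i[:100],None,fx=6,fy=6,interpolation=cv2.INTER_CUBIC))
```

```text
(no output)
```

View pics/crop0.png

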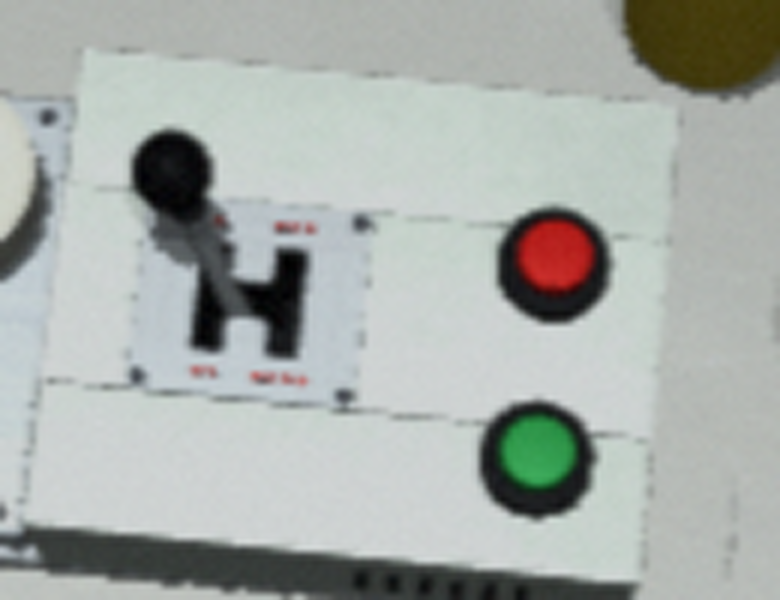

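Crop shows (6x, offset 260,180): knob (172,170), gate centre (249,299), green top (538,453), red top (555,257). The lever is in the left lane, looking like it is forward of the cross cut.

```bash
cat > h.py <<'E'
from plant import ctrl
import numpy as np
from scipy.optimize import least_squares
L=ctrl.calibration
def proj(n,P,c=None):
    c=c or L(n);p=np.c_[np.atleast_2d(P),np.ones(len(np.atleast_2d(P)))]@np.array(c["camera_from_world"]).T
    return np.c_[c["fx"]*p[:,0]/p[:,2]+c["cx"],c["fy"]*p[:,1]/p[:,2]+c["cy"]]
def R(a): return np.array([[np.cos(a),-np.sin(a)],[np.sin(a),np.cos(a)]])
def w(m,P):  # gate-frame (gate centre) to world
    P=np.atleast_2d(P);return np.c_[P[:,:2]@R(m[2]).T+m[:2],P[:,2]]
def knob(s,c):  # gate frame; s forward tilt, c to the right
    v=np.array([np.tan(s),-np.tan(c),1]);return np.r_[0,0,.025]+.155*v/np.linalg.norm(v)
E
python3 - <<'E'
from h import *
off=np.array([260,180]);px=lambda u:np.array(u)/6+off-.4
P=[[0,0,.1],[-.055,-.12,.122],[.025,-.12,.122]]
U=px([[249,299],[538,453],[555,257]])
f=lambda m:(proj("top",w(m,P))-U).ravel()
r=least_squares(f,[.7,-.1,0]);print(r.x,r.fun.round(2))
k=least_squares(lambda q:(proj("top",w(r.x,knob(*q)))-px([[172,170]])).ravel(),[0,-.2]);print("tilt",k.x,"knob",w(r.x,knob(*k.x)))
for n,p in(("green",P[1]),("red",P[2]),("corner",[.1,.08,.1]),("c2",[-.1,-.165,.1])):print(n,w(r.x,p))
print("k3",w(r.x,knob(.24,.2)),"k0",w(r.x,knob(0,-.2)),w(r.x,knob(0,.2)))
def gnd(u,z):
    c=L("top");M=np.array(c["camera_from_world"]);o=-M[:3,:3].T@M[:3,3];d=M[:3,:3].T@[(u[0]-c["cx"])/c["fx"],(u[1]-c["cy"])/c["fy"],1];return o+d*(z-o[2])/d[2]
for n,u,z in(("bottle cap",(190,214),.278),("roll",(249,208),.092),("sidebottle cap",(474,247),.222),("blue cap",(422,216),.222),("yellow cap",(386,149),.222)):print(n,gnd(u,z))
E
```

```text
[ 0.57661901 -0.00933852  0.07502978] [ 0.04  0.16 -0.23 -0.07  0.18 -0.08]
tilt [ 0.1850358  -0.20301889] knob [[0.60218686 0.02341004 0.17432788]]
green [[ 0.53076888 -0.13312368  0.122     ]]
red [[ 0.6105438  -0.12712693  0.122     ]]
corner [[0.67034092 0.07793234 0.1       ]]
c2 [[ 0.48926865 -0.18137025  0.1       ]]
k3 [[ 0.61491175 -0.03648905  0.17272107]] k0 [[0.57431073 0.02136859 0.17691032]] [[ 0.57892729 -0.04004563  0.17691032]]
bottle cap [0.52008788 0.21240418 0.278     ]
roll [0.60910057 0.12708871 0.092     ]
sidebottle cap [ 0.57465757 -0.39615765  0.222     ]
blue cap [ 0.62363956 -0.27538608  0.222     ]
yellow cap [ 0.76633246 -0.17285103  0.222     ]
```

Run:
```python
from h import *
from scipy.spatial.transform import Rotation as Ro
A=Ro.from_quat(ctrl.get_state()["tcp_rot"]);print(A.as_matrix().round(3))
a=.075
for k in range(4):
    t=a+k*np.pi/2;y=np.array([np.cos(t),np.sin(t),0]);x=np.array([0,0,-1.]);B=Ro.from_matrix(np.c_[x,y,np.cross(x,y)])
    print(k,((B*A.inv()).as_rotvec()/np.pi).round(4))
```

```text
[[-0.001  0.424 -0.906]
 [ 0.002 -0.906 -0.424]
 [-1.    -0.002 -0.   ]]
0 [-0.0005 -0.0006  0.3845]
1 [ 1.000e-04 -1.000e-03  8.845e-01]
2 [-6.000e-04  5.000e-04 -6.155e-01]
3 [-7.000e-04 -1.000e-04 -1.155e-01]
```

play_rows(targets=[{"delta_pos": [0,0,0.04],"delta_rot": [0,0,0],"claw": 0},{"delta_pos": [0,0,0.08],"delta_rot": [0,0,0],"claw": 0},{"delta_pos": [0,0,0.115],"delta_rot": [0,0,0],"claw": 0},{"delta_pos": [0.02,0.035,0.115],"delta_rot": [0,0,-0.01],"claw": 0},{"delta_pos": [0.04,0.07,0.115],"delta_rot": [0,0,-0.02],"claw": 0},{"delta_pos": [0.06,0.106,0.115],"delta_rot": [0,0,-0.03],"claw": 0},{"delta_pos": [0.08,0.141,0.115],"delta_rot": [0,0,-0.04],"claw": 0},{"delta_pos": [0.1,0.177,0.115],"delta_rot": [0,0,-0.05],"claw": 0},{"delta_pos": [0.12,0.212,0.115],"delta_rot": [0,0,-0.06],"claw": 0},{"delta_pos": [0.14,0.248,0.115],"delta_rot": [0,0,-0.07],"claw": 0},{"delta_pos": [0.16,0.283,0.115],"delta_rot": [0,0,-0.08],"claw": 0},{"delta_pos": [0.18,0.319,0.115],"delta_rot": [0,0,-0.09],"claw": 0},{"delta_pos": [0.2,0.354,0.115],"delta_rot": [0,0,-0.1],"claw": 0},{"delta_pos": [0.22,0.39,0.115],"delta_rot": [0,0,-0.1155],"claw": 0},{"delta_pos": [0.24,0.425,0.115],"delta_rot": [0,0,-0.1155],"claw": 0},{"delta_pos": [0.26,0.46,0.115],"delta_rot": [0,0,-0.1155],"claw": 0},{"delta_pos": [0.28,0.496,0.115],"delta_rot": [0,0,-0.1155],"claw": 0},{"delta_pos": [0.3,0.531,0.115],"delta_rot": [0,0,-0.1155],"claw": 0},{"delta_pos": [0.32,0.567,0.115],"delta_rot": [0,0,-0.1155],"claw": 0},{"delta_pos": [0.34,0.603,0.115],"delta_rot": [0,0,-0.1155],"claw": 0}], newtons=40)

```text
time: 1.77
eef_pos: [0.6265, -0.0057, 0.3694]
tcp_rot: [-0.706, -0.027, 0.707, -0.026]
contact_force: [1.3, -1.3, -0.2]
opening: 0.0
```

play_rows(targets=[{"delta_pos": [0.022,0.032,0],"delta_rot": [0,0,0],"claw": 0},{"delta_pos": [0.022,0.032,0],"delta_rot": [0,0,0],"claw": 0},{"delta_pos": [0.022,0.032,-0.03],"delta_rot": [0,0,0],"claw": 0},{"delta_pos": [0.022,0.032,-0.06],"delta_rot": [0,0,0],"claw": 0},{"delta_pos": [0.022,0.032,-0.09],"delta_rot": [0,0,0],"claw": 0},{"delta_pos": [0.022,0.032,-0.12],"delta_rot": [0,0,0],"claw": 0},{"delta_pos": [0.022,0.032,-0.15],"delta_rot": [0,0,0],"claw": 0},{"delta_pos": [0.022,0.032,-0.175],"delta_rot": [0,0,0],"claw": 0},{"delta_pos": [0.022,0.032,-0.191],"delta_rot": [0,0,0],"claw": 0},{"delta_pos": [0.022,0.032,-0.191],"delta_rot": [0,0,0],"claw": 0}])

```text
time: 2.6
eef_pos: [0.6451, 0.0263, 0.1723]
tcp_rot: [-0.703, -0.028, 0.711, -0.025]
contact_force: [-0.5, 0.2, -0.8]
opening: 0.003
```

```bash
cat > snap.py <<'E'
import sys,cv2
from h import *
s=ctrl.get_state();print(s["time"],s["eef_pos"].round(4),s["contact_force"].round(1))
t=ctrl.read_camera("top")[160:300,240:400];a=ctrl.read_camera("scene")[170:300,250:400]
wr=ctrl.read_camera("wrist")
r=lambda i,x,y:cv2.resize(i,(x,y),interpolation=cv2.INTER_CUBIC)
im=np.zeros((600,800,3),np.uint8);im[:300,:343]=r(t,343,300);im[300:,:346]=r(a,346,300);im[:340,347:]=r(wr,453,340)
cv2.imwrite(f"pics/{sys.argv[1]}.png",im)
E
python3 snap.py s1
```

```text
2.6 [0.6451 0.0263 0.1723] [-0.5  0.2 -0.8]
```

View pics/s1.png

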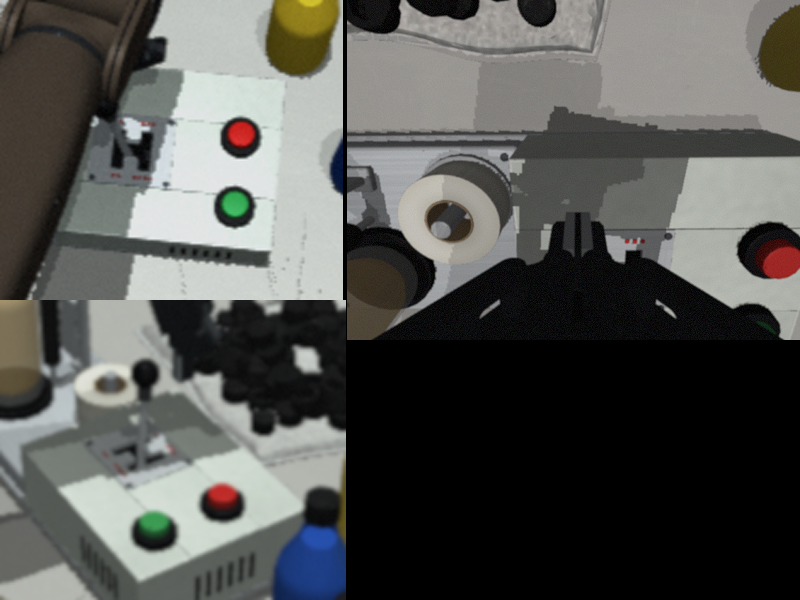

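play_rows(targets=[{"delta_pos": [-0.006,0,0.003],"delta_rot": [0,0,0],"claw": 0},{"delta_pos": [-0.012,-0.001,0.003],"delta_rot": [0,0,0],"claw": 0},{"delta_pos": [-0.018,-0.001,0.003],"delta_rot": [0,0,0],"claw": 0},{"delta_pos": [-0.024,-0.002,0.003],"delta_rot": [0,0,0],"claw": 0},{"delta_pos": [-0.03,-0.002,0.003],"delta_rot": [0,0,0],"claw": 0},{"delta_pos": [-0.036,-0.003,0.003],"delta_rot": [0,0,0],"claw": 0},{"delta_pos": [-0.041,-0.003,0.003],"delta_rot": [0,0,0],"claw": 0},{"delta_pos": [-0.043,-0.003,0.003],"delta_rot": [0,0,0],"claw": 0},{"delta_pos": [-0.043,-0.003,0.003],"delta_rot": [0,0,0],"claw": 0},{"delta_pos": [-0.043,-0.003,0.003],"delta_rot": [0,0,0],"claw": 0}])

```text
time: 3.58
eef_pos: [0.6058, 0.023, 0.1825]
tcp_rot: [0.707, 0.027, -0.706, 0.026]
contact_force: [2.6, 0.3, 1.0]
opening: -0.004
```

```bash
sed -i 's/\[170:300,250:400\]/[170:300,250:400].copy()/; s/^cv2.imwrite/b=r(a,800,600) if 0 else None\ncv2.imwrite/' snap.py
cat > sc.py <<'E'
import sys,cv2
from h import *
s=ctrl.get_state();print(s["time"],s["eef_pos"].round(4),s["contact_force"].round(1))
a=ctrl.read_camera("scene")[180:260,270:370]
cv2.imwrite(f"pics/{sys.argv[1]}.png",cv2.resize(a,None,fx=7,fy=7,interpolation=cv2.INTER_CUBIC))
m=[0.5766,-0.0093,0.075]
for q in((.185,-.2),(0,-.2),(.04,-.2),(-.04,-.2),(0,.2),(.04,.2),(-.04,.2),(.24,.2)):print(q,((proj("scene",w(m,knob(*q)))[0]-[270,180])*7).round())
E
python3 sc.py s2
```

```text
3.5833 [0.6058 0.023  0.1825] [2.6 0.3 1. ]
(0.185, -0.2) [304. 145.]
(0, -0.2) [233. 163.]
(0.04, -0.2) [248. 158.]
(-0.04, -0.2) [217. 169.]
(0, 0.2) [327. 254.]
(0.04, 0.2) [342. 249.]
(-0.04, 0.2) [311. 260.]
(0.24, 0.2) [417. 230.]
```

View pics/s2.png

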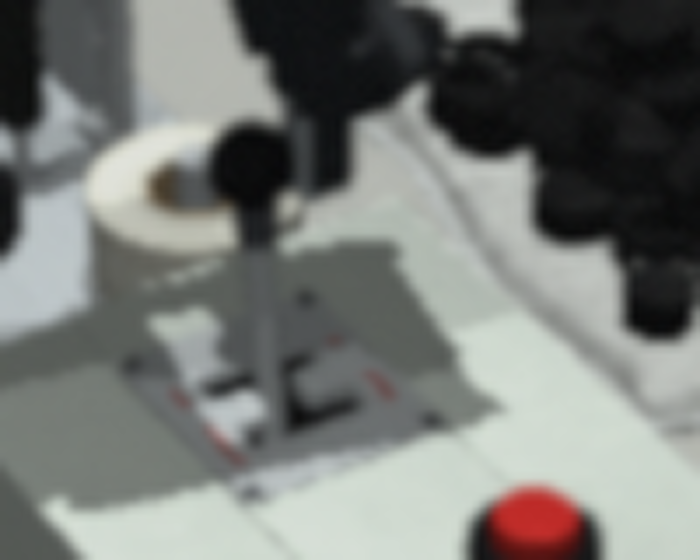

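Knob at (251,165) in the crop: shift ≈ +0.045, so about 6–7 mm more backward is needed.

play_rows(targets=[{"delta_pos": [-0.005,0,-0.004],"delta_rot": [0,0,0],"claw": 0},{"delta_pos": [-0.009,-0.001,-0.004],"delta_rot": [0,0,0],"claw": 0},{"delta_pos": [-0.009,-0.001,-0.004],"delta_rot": [0,0,0],"claw": 0},{"delta_pos": [-0.009,-0.001,-0.004],"delta_rot": [0,0,0],"claw": 0},{"delta_pos": [-0.009,-0.001,-0.004],"delta_rot": [0,0,0],"claw": 0},{"delta_pos": [-0.009,-0.001,-0.004],"delta_rot": [0,0,0],"claw": 0}])

```text
time: 4.13
eef_pos: [0.5961, 0.0221, 0.1774]
tcp_rot: [-0.706, -0.027, 0.707, -0.026]
contact_force: [1.9, 0.5, -1.6]
opening: -0.001
```

```bash
python3 sc.py s3 | head -1
```

```text
4.1333 [0.5961 0.0221 0.1774] [ 1.9  0.5 -1.6]
```

View pics/s3.png

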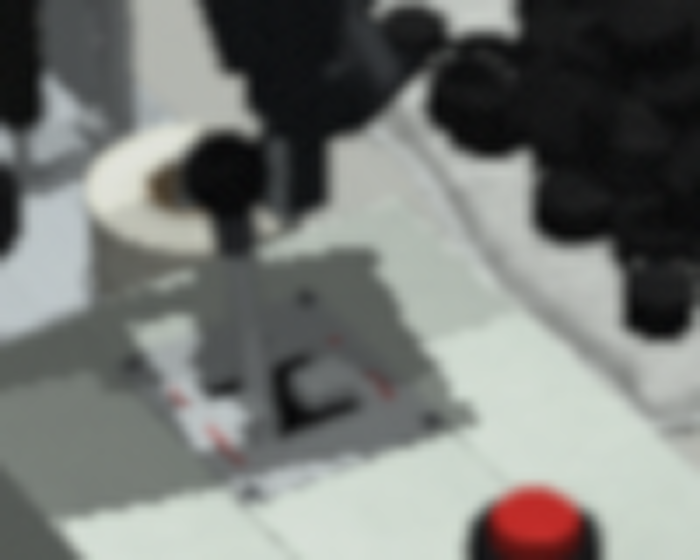

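play_rows(targets=[{"delta_pos": [0.012,0,0],"delta_rot": [0,0,0],"claw": 0},{"delta_pos": [0.02,0.005,0],"delta_rot": [0,0,0],"claw": 0},{"delta_pos": [0.02,0.025,0],"delta_rot": [0,0,0],"claw": 0},{"delta_pos": [0.02,0.046,0],"delta_rot": [0,0,0],"claw": 0},{"delta_pos": [0.02,0.046,0],"delta_rot": [0,0,0],"claw": 0},{"delta_pos": [0.005,0.046,0],"delta_rot": [0,0,0],"claw": 0},{"delta_pos": [-0.012,0.046,0],"delta_rot": [0,0,0],"claw": 0},{"delta_pos": [-0.026,0.046,0],"delta_rot": [0,0,0],"claw": 0},{"delta_pos": [-0.026,0.046,0],"delta_rot": [0,0,0],"claw": 0},{"delta_pos": [-0.026,0.046,0],"delta_rot": [0,0,0],"claw": 0}])

```text
time: 5.02
eef_pos: [0.57, 0.0679, 0.1774]
tcp_rot: [-0.706, -0.027, 0.707, -0.026]
contact_force: [0.7, -0.5, 0.4]
opening: 0.003
```

play_rows(targets=[{"delta_pos": [0,-0.006,0],"delta_rot": [0,0,0],"claw": 0},{"delta_pos": [0.001,-0.012,0],"delta_rot": [0,0,0],"claw": 0},{"delta_pos": [0.001,-0.018,0],"delta_rot": [0,0,0],"claw": 0},{"delta_pos": [0.002,-0.024,0],"delta_rot": [0,0,0],"claw": 0},{"delta_pos": [0.002,-0.03,0],"delta_rot": [0,0,0],"claw": 0},{"delta_pos": [0.003,-0.034,0],"delta_rot": [0,0,0],"claw": 0},{"delta_pos": [0.003,-0.038,0],"delta_rot": [0,0,0],"claw": 0},{"delta_pos": [0.003,-0.042,0],"delta_rot": [0,0,0],"claw": 0},{"delta_pos": [0.003,-0.042,0],"delta_rot": [0,0,0],"claw": 0}])

```text
time: 5.77
eef_pos: [0.5731, 0.025, 0.1775]
tcp_rot: [-0.706, -0.027, 0.707, -0.026]
contact_force: [0.6, 1.2, 0.5]
opening: 0.003
```

play_rows(targets=[{"delta_pos": [0,-0.005,0],"delta_rot": [0,0,0],"claw": 0},{"delta_pos": [0.001,-0.01,0],"delta_rot": [0,0,0],"claw": 0},{"delta_pos": [0.001,-0.015,0],"delta_rot": [0,0,0],"claw": 0},{"delta_pos": [0.002,-0.02,0],"delta_rot": [0,0,0],"claw": 0},{"delta_pos": [0.002,-0.025,0],"delta_rot": [0,0,0],"claw": 0},{"delta_pos": [0.003,-0.029,0],"delta_rot": [0,0,0],"claw": 0},{"delta_pos": [0.003,-0.033,0],"delta_rot": [0,0,0],"claw": 0},{"delta_pos": [0.003,-0.033,0],"delta_rot": [0,0,0],"claw": 0},{"delta_pos": [0.003,-0.033,0],"delta_rot": [0,0,0],"claw": 0}])

```text
time: 6.52
eef_pos: [0.576, -0.0087, 0.1771]
tcp_rot: [-0.706, -0.026, 0.707, -0.026]
contact_force: [-0.2, -0.2, -0.5]
opening: -0.004
```

```bash
python3 sc.py s4 | head -1
```

```text
6.5167 [ 0.576  -0.0087  0.1771] [-0.2 -0.2 -0.5]
```

View pics/s4.png

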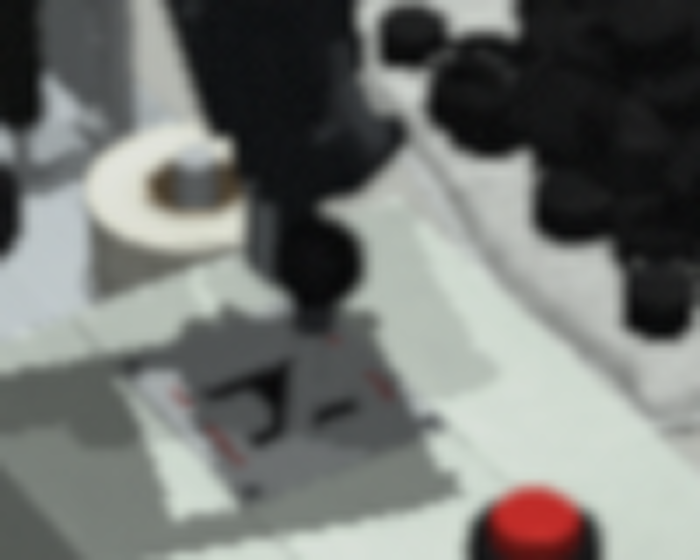

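play_rows(targets=[{"delta_pos": [0,0.012,0],"delta_rot": [0,0,0],"claw": 0},{"delta_pos": [-0.005,0.014,0],"delta_rot": [0,0,0],"claw": 0},{"delta_pos": [-0.025,0.014,0],"delta_rot": [0,0,0],"claw": 0},{"delta_pos": [-0.042,0.012,0],"delta_rot": [0,0,0],"claw": 0},{"delta_pos": [-0.042,0.012,0],"delta_rot": [0,0,0],"claw": 0},{"delta_pos": [-0.042,-0.005,0],"delta_rot": [0,0,0],"claw": 0},{"delta_pos": [-0.042,-0.022,0],"delta_rot": [0,0,0],"claw": 0},{"delta_pos": [-0.042,-0.035,0],"delta_rot": [0,0,0],"claw": 0},{"delta_pos": [-0.042,-0.035,0],"delta_rot": [0,0,0],"claw": 0},{"delta_pos": [-0.042,-0.035,0],"delta_rot": [0,0,0],"claw": 0}])

```text
time: 7.4
eef_pos: [0.5344, -0.0438, 0.1773]
tcp_rot: [-0.706, -0.026, 0.707, -0.026]
contact_force: [-0.4, 0.3, -0.3]
opening: -0.002
```

play_rows(targets=[{"delta_pos": [0.006,0,0],"delta_rot": [0,0,0],"claw": 0},{"delta_pos": [0.012,0.001,0],"delta_rot": [0,0,0],"claw": 0},{"delta_pos": [0.018,0.001,0],"delta_rot": [0,0,0],"claw": 0},{"delta_pos": [0.023,0.002,0],"delta_rot": [0,0,0],"claw": 0},{"delta_pos": [0.028,0.002,0],"delta_rot": [0,0,0],"claw": 0},{"delta_pos": [0.033,0.002,0],"delta_rot": [0,0,0],"claw": 0},{"delta_pos": [0.038,0.003,0],"delta_rot": [0,0,0],"claw": 0},{"delta_pos": [0.043,0.003,0],"delta_rot": [0,0,0],"claw": 0},{"delta_pos": [0.043,0.003,0],"delta_rot": [0,0,0],"claw": 0}])

```text
time: 8.15
eef_pos: [0.5778, -0.0404, 0.1768]
tcp_rot: [-0.706, -0.026, 0.707, -0.025]
contact_force: [-2.4, 1.1, 0.1]
opening: -0.002
```

play_rows(targets=[{"delta_pos": [0.003,0,0],"delta_rot": [0,0,0],"claw": 0},{"delta_pos": [0.006,0,0],"delta_rot": [0,0,0],"claw": 0},{"delta_pos": [0.009,0.001,0],"delta_rot": [0,0,0],"claw": 0},{"delta_pos": [0.012,0.001,0],"delta_rot": [0,0,0],"claw": 0},{"delta_pos": [0.012,0.001,0],"delta_rot": [0,0,0],"claw": 0}])

```text
time: 8.57
eef_pos: [0.5878, -0.0396, 0.1759]
tcp_rot: [-0.703, -0.027, 0.71, -0.026]
contact_force: [-8.2, -0.3, 3.4]
opening: 0.002
```

Force has risen to 8 N – likely at the end stop. I'll press a little further, then look.

play_rows(targets=[{"delta_pos": [0.004,0,0],"delta_rot": [0,0,0],"claw": 0},{"delta_pos": [0.006,0,0],"delta_rot": [0,0,0],"claw": 0},{"delta_pos": [0.006,0,0],"delta_rot": [0,0,0],"claw": 0},{"delta_pos": [0.006,0,0],"delta_rot": [0,0,0],"claw": 0}])

```text
time: 8.9
eef_pos: [0.5892, -0.0397, 0.1757]
tcp_rot: [-0.697, -0.027, 0.716, -0.026]
contact_force: [-19.2, -0.8, 9.9]
opening: 0.004
```

```bash
python3 sc.py s5 | head -1
```

```text
8.9 [ 0.5892 -0.0397  0.1757] [-19.2  -0.8   9.9]
```

View pics/s5.png

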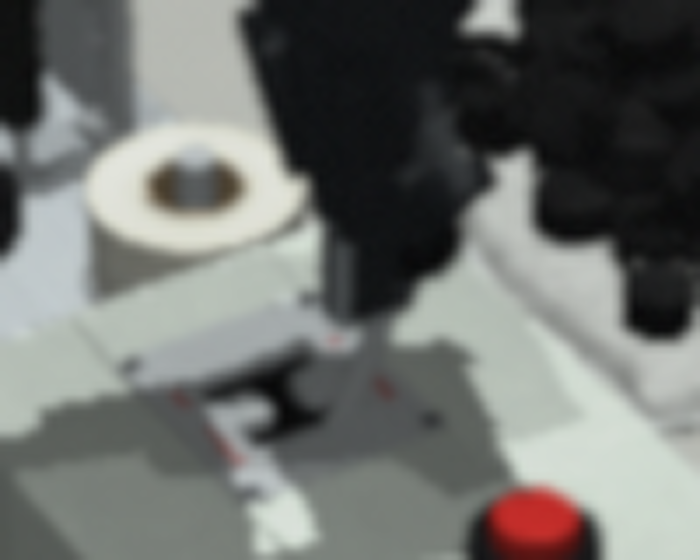

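play_rows(targets=[{"delta_pos": [-0.015,0,0],"delta_rot": [0,0,0],"claw": 0},{"delta_pos": [-0.035,-0.002,0],"delta_rot": [0,0,0],"claw": 0},{"delta_pos": [-0.055,-0.004,0.01],"delta_rot": [0,0,0],"claw": 0},{"delta_pos": [-0.058,-0.02,0.03],"delta_rot": [0,0,0],"claw": 0},{"delta_pos": [-0.058,-0.045,0.04],"delta_rot": [0,0,0],"claw": 0},{"delta_pos": [-0.058,-0.07,0.04],"delta_rot": [0,0,0],"claw": 0},{"delta_pos": [-0.058,-0.0935,0.04],"delta_rot": [0,0,0],"claw": 0},{"delta_pos": [-0.058,-0.0935,0.04],"delta_rot": [0,0,0],"claw": 0},{"delta_pos": [-0.058,-0.0935,0.04],"delta_rot": [0,0,0],"claw": 0}])

```text
time: 9.7
eef_pos: [0.5319, -0.1345, 0.2164]
tcp_rot: [-0.698, -0.026, 0.715, -0.025]
contact_force: [0.2, 0.4, -0.5]
opening: 0.001
```

```bash
python3 snap.py s6
```

```text
9.7 [ 0.5319 -0.1345  0.2164] [ 0.2  0.4 -0.5]
```

View pics/s6.png

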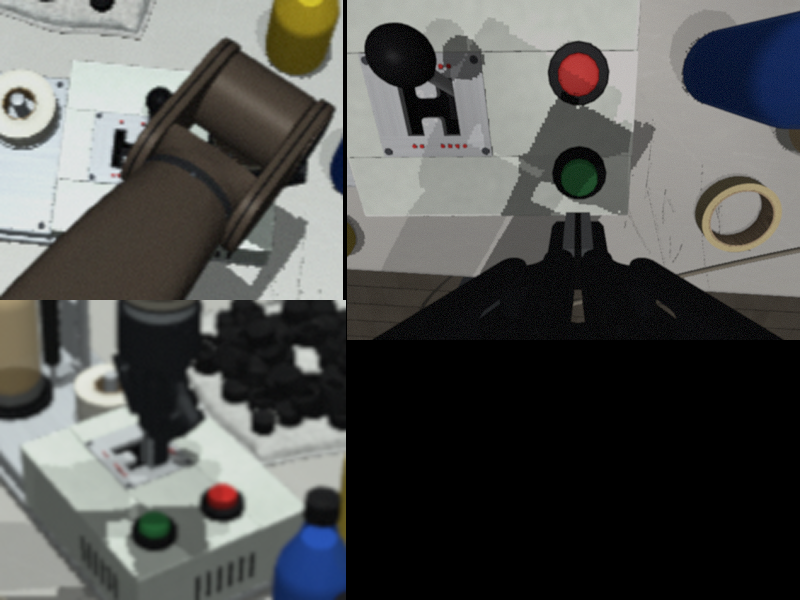

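Wrist view: the lever stands in the right forward slot (slot 1–2–4 openings empty), and fingertips (col 578) line up with the green button (579). Pressing.

play_rows(targets=[{"delta_pos": [-0.001,0.001,-0.03],"delta_rot": [0,0,0],"claw": 0},{"delta_pos": [-0.001,0.001,-0.05],"delta_rot": [0,0,0],"claw": 0},{"delta_pos": [-0.001,0.001,-0.062],"delta_rot": [0,0,0],"claw": 0},{"delta_pos": [-0.001,0.001,-0.068],"delta_rot": [0,0,0],"claw": 0},{"delta_pos": [-0.001,0.001,-0.072],"delta_rot": [0,0,0],"claw": 0},{"delta_pos": [-0.001,0.001,-0.076],"delta_rot": [0,0,0],"claw": 0},{"delta_pos": [-0.001,0.001,-0.076],"delta_rot": [0,0,0],"claw": 0},{"delta_pos": [-0.001,0.001,-0.076],"delta_rot": [0,0,0],"claw": 0}])

```text
time: 10.52
eef_pos: [0.5314, -0.1315, 0.1417]
tcp_rot: [-0.698, -0.027, 0.715, -0.026]
contact_force: [-3.0, 2.2, 5.6]
opening: 0.001
```

play_rows(targets=[{"delta_pos": [0,-0.001,-0.003],"delta_rot": [0,0,0],"claw": 0},{"delta_pos": [0,-0.001,-0.005],"delta_rot": [0,0,0],"claw": 0},{"delta_pos": [0,-0.001,-0.005],"delta_rot": [0,0,0],"claw": 0},{"delta_pos": [0,-0.001,-0.005],"delta_rot": [0,0,0],"claw": 0}])

```text
time: 10.85
eef_pos: [0.5324, -0.1324, 0.1409]
tcp_rot: [-0.699, -0.028, 0.715, -0.026]
contact_force: [-7.2, 4.8, 16.8]
opening: 0.001
```

Hard stop: 17 N with almost no further travel. Lifting off, back toward the robot's side.

play_rows(targets=[{"delta_pos": [0,0,0.015],"delta_rot": [0,0,0],"claw": 0},{"delta_pos": [0,0,0.05],"delta_rot": [0,0,0],"claw": 0},{"delta_pos": [0,0,0.09],"delta_rot": [0,0,0],"claw": 0},{"delta_pos": [0,0,0.13],"delta_rot": [0,0,0],"claw": 0},{"delta_pos": [0,0,0.17],"delta_rot": [0,0,0],"claw": 0},{"delta_pos": [0,0,0.17],"delta_rot": [0,0,0],"claw": 0},{"delta_pos": [0,0,0.17],"delta_rot": [0,0,0],"claw": 0},{"delta_pos": [0,0,0.17],"delta_rot": [0,0,0],"claw": 0}])

```text
time: 11.52
eef_pos: [0.5325, -0.1325, 0.3108]
tcp_rot: [-0.699, -0.027, 0.714, -0.026]
contact_force: [-0.7, 0.4, -1.0]
opening: 0.003
```

```bash
python3 snap.py s7
```

```text
11.5167 [ 0.5325 -0.1325  0.3108] [-0.7  0.4 -1. ]
```

View pics/s7.png

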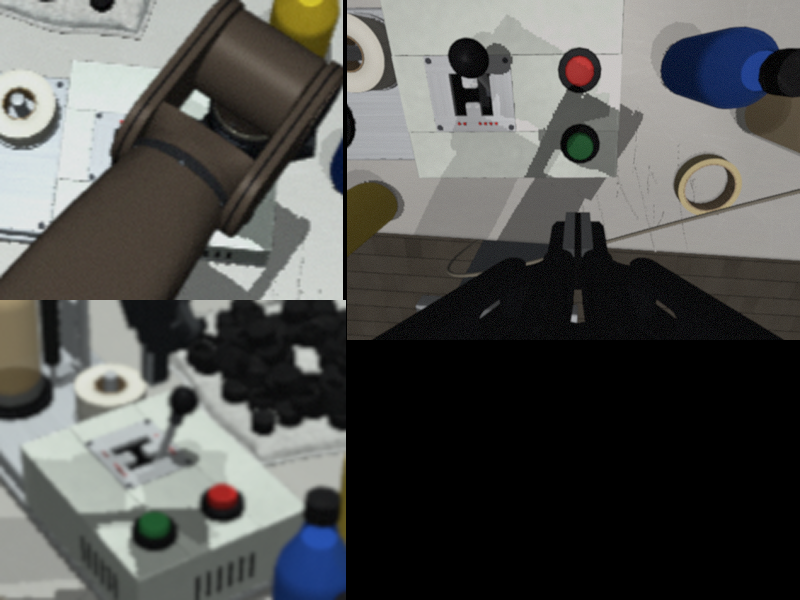

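The lever's knob projects at (415,236) in crop coordinates against the predicted (417,230) for full third. Both buttons are up, and the roll and bottles in view are in place.

```bash
python3 -c "
from plant import ctrl
print(ctrl.sign_off())"
```

```text
the job is handed in; nothing more can be done
None
```

The lever is in third and the green button has been pressed and is back up. I handed the job in at about 11.5 s; sign-off gives no verdict.

**What I did:** With the fingers shut I pushed the knob from the front back to the cross cut. I then pushed it from the left into the right-hand lane, and from behind forward until it stopped hard (about 19 N, no further travel). After that I pressed the green button straight down to its stop (about 17 N) and lifted clear.

**Last checks:**
- **Lever:** the final scene picture puts the knob within about 1 px of where full third should be, a forward tilt of about 0.24 and a right tilt of about 0.2.
- **Buttons:** both look up, and the red one was never touched.
- **Bottles and rolls:** the label roll, tape roll and turntable bottle look undisturbed. I only judged these by eye, and the bottle beside the machine is barely in view in the last pictures. No push went near any of them.
- **Contact:** the force reading is at its noise level, so the robot is touching nothing.

**Disagreement:** at the cross cut, the picture gave a tilt of about -0.02 and the finger position about -0.03. Both are within the ±0.04 that crosses freely, and it went across without catching.

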